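Turn the chisel round in its sloping stand and hasp it in

ROBOT

A 7-joint arm with a two-finger parallel gripper is mounted at the origin on a cart in front of the work surface, level with it; the furniture and walls round the work are solid. World frame = base frame: x ahead of the robot, y to its left, z up, the work surface at z = 0. Lengths are in m, angles in rad, forces in N, time in s.
With the tool pointing down it reaches from about 0.4 to 0.875 m from the base axis. Payload 19.3 kg.
Tool frame: the origin (TCP) lies midway between the tips of the shut fingers; the grasp point (between the pads) lies 19 mm behind it (tcp_to_grasp is the z of the grasp point in the tool frame, in m); z points along the fingers, y is the line along which they close (so a half turn about z gives the same grasp; the last joint's range is limited). The gripper opens to 85 mm and grips with 20 to 120 N. Pads are 22 mm wide; open, the fingers measure 114 mm over their backs; the gripper's body (76 mm by 85 mm) begins 54 mm behind the grasp point. The pads swing forward as they close: fully open they stand 13 mm farther back than shut.
Start: joints at [1.191, 0.521, -0.036, 1.599, 0.021, 1.021, -0.113], TCP at [0.191, -0.595, 0.231] pointing down, gripper open.
Joint ranges: [-2.91, 2.91], [-0.3, 2.13], [-1.5, 1.42], [0.17, 2.43], [-1.26, 4.41], [0.16, 1.93], [-2.52, 2.52]. Speed limits (rad/s): [1.89, 1.89, 2.39, 2.39, 3.01, 3.01, 3.01].

INTERFACE

Orientations are given as [roll, pitch, yaw] about the fixed x, y, z axes, in that order (R = Rz(yaw) Ry(pitch) Rx(roll)).
In Python, from workcell import * gives the robot as it stands.
- The arm moves only by the tool send_rows, never from a script. Its argument "increments" is a list of rows, each a list of 3 entries, a list of its own where there are three numbers: the shift along the tool's x, y, z in mm, then the turn, a rotation vector about the tool's x, y, z in degrees, then the gripper's target within -1 to 1 (fully open at 1, half-way at 0, shut at -1). In form: [[[x, y, z], [wx, wy, wz], grip], ...]. A call has 1 to 10 rows; each row is the pose to reach, as a shift and turn from the pose commanded when the call began, along the tool's axes at that moment; what a row does not reach only later rows make up. A row lasts 1/10 s, in which the tool goes at most 50 mm and 8.59 degrees, less where a joint would pass 70% of its speed; a pose out of reach is approached as far as the arm can. A call with a gripper value outside its range is refused whole. The fingers move at their own pace and stop on an object; "newtons" is the grip in N (left out, the last holds). Time passes only in rows, so rows that repeat a pose let the fingers close. It gives the time, the measured TCP pose, the force, the opening and the grip force at its end, in the units of the state.
- observe(): the state, without advancing time (a new reading comes with each control period).
- grab_frame(name): name is "side" or "top"; returns the picture (384x512x3 uint8, blue, green, red); there is no depth.
- camera_params(name): a dict with "fovy" (degrees; the focal length in pixels is half the picture's height over the tangent of half this angle, whatever the lens; pixels are square), "cx", "cy" (the principal point, pixels), "extrinsics" (4x4, takes a point from world to camera coordinates). Camera axes: x right, y down, z forward; pixel columns grow to the right and rows downward; lengths in m; the calibration is good to about 2 mm. A picture is of the moment at which its call begins. camera_params takes no time and is no camera call.
- job_done(): hands the job in; it is judged then, once.
The state is a dict: "clock": time; "qpos": joint angles; "qd": joint speeds; "joint_efforts": joint torques, N m; "position": TCP position; "tool_rot": TCP orientation; "force": force on the tool from outside, world axes, zero at the start; "moment": the same for the moment, N m; "grip_width": finger opening in m; "finger_force": force on a finger pad.
Only numpy, scipy, OpenCV 4.12 (cv2) and the standard library are available. Lean on these libraries where they do the work, as an engineer would, in place of code of your own. Each camera call takes 0.05 s, during which the arm holds its last target. There are 200 camera calls.

TASK

The chisel has been put away dangerously, handle down with its cutting edge sticking up out of the sloping stand. Take it out, lay it flat on the rubber mat and let go, then pick it up by its handle and put it back into the stand the other way round, blade down in the trough and handle up on the fork. Finally swing the steel hasp over the trough so that it lies shut over its staple, leaving the wedge, the cork block, the square offcut and the box of screws where they are.

Things in the scene. Friction and masses are not known exactly. Their poses are not given: they have to be found in the camera images.
- stand: Fixed wooden chisel stand, base 240 x 110 x 14 mm; origin under its middle, z up. A slope at 30 degrees starts at (-0.105, 0, 0.070) m in this frame and rises along (0.866, 0, 0.5), away from the robot; its normal is (-0.5, 0, 0.866). y is left across it. Distances up the slope from there: trough 0 to 130 mm, open gap 130 to 226, fork rest 226 to 246.
- cradle_foot (a point): Where the blade's end belongs: at the stop (26 mm high) that closes the trough's foot, 7.5 mm above the floor; (-0.1087, 0, 0.0765) m in the stand's frame. The trough is 40 mm wide inside, its walls 10 mm thick and 44 mm high above the floor, square to the slope.
- cradle_gap (a point): In the stand's open gap, 178 mm up the slope and level with its floor: (0.0492, 0, 0.1590) m in the stand's frame. There the chisel lies free, with over 60 mm of air below and both sides open to a gripper square to the slope (tilted 30 degrees).
- cradle_head (a point): Where the handle's butt belongs: 260 mm up the slope, 15 mm above its floor, just beyond the fork; (0.1127, 0, 0.2130) m in the stand's frame. The fork's rest is level with the trough floor, 40 mm wide between prongs 14 mm high.
- chisel: The only chisel, loose, 260 mm long, 0.1 to 0.16 kg. Origin: mid-length, on its underside; y towards the handle, z out of its upper face. Handle 26 mm wide, 30 high, y 5 to 130 mm; neck 9 mm thick, y -30 to 0; blade 10 mm wide, y -130 to -25, z 3 to 12. Balances in the first third of the handle. Starts in the stand, butt at the stop, blade up across gap and fork.
- hasp (a joint): Angle (rad) of the stand's steel hasp: 0 lies shut across the trough over the staple, 1.57 stands square to the slope, more leans out to the stand's right (-y); limit 2.5. Starts at 1.85 to 2.3 and stays where left (under 1 N at the tip moves it). Strap 30 mm wide along the slope, 4 mm thick, 95 mm long from the hinge, with a slot 64 to 85 mm out.
- hasp_hinge (a point): Middle of the hasp's hinge, on the right (-y) trough wall, 70 mm up the slope, 47 mm above its floor: (-0.0679, -0.032, 0.1457) m in the stand's frame. Its axis runs along the slope. The staple stands outside the left wall, 73 to 87 mm across from the hinge, and rises 6 mm above the shut strap.
- chisel_tip (a point): Cutting end of the chisel's blade: (0, -0.130, 0.0075) m in the chisel's frame.
- chisel_handle (a point): Middle of the handle: (0, 0.060, 0.0145) m in the chisel's frame.
- chisel_butt (a point): Butt end of the handle: (0, 0.130, 0.0145) m in the chisel's frame.
- mat: Fixed rubber bench mat, 270 x 130 x 4 mm. Origin: middle of its underside, on the bench; x along its length, y across. It and the stand lie side by side; which of them is on the left changes. A tall lamp post (not listed) stands on the front left edge of the bench, near x = 0.37, y = 0.34 m in the robot base frame: keep the arm and the chisel clear of it.
- hasp_tip (a point): Middle of the hasp strap's free end, 95 mm from the hinge axis.
- wedge: Bystander: hardwood wedge, 120 x 32 x 26 mm, lying behind the stand; leave it alone. Origin: centre of its underside.
- cork_block: Bystander: cork sanding block, 110 x 63 x 34 mm, beyond the far end of the mat; leave it alone. Origin: centre of its underside.
- offcut_c: Bystander: square wood offcut, 55 x 55 x 20 mm, towards the left of the bench; leave it alone. Origin: centre of its underside.
- screw_box: Bystander: card box of screws, 87 x 60 x 46 mm, at the left of the bench; leave it alone. Origin: centre of its underside.

How it is judged:
By the outcome, as a careful person would: the job done as asked, in the order asked, and still so for the second after the job is handed in, with the robot touching nothing.
It also fails if it takes over 66 s, if anything falls off the work surface, if the arm or the gripper's body presses on something with over 40 N, if the wrist force passes 120 N, or if a joint passes its speed limit or range.

## Working session

There is one attempt and no reset: what is moved stays moved. The work goes in short steps, Python scripts to look and compute and a tool call to move; the robot and the scene stay as the last step left them, time stands still between calls to the robot, and variables do not carry over. Pictures are saved under pics/ and viewed, at most 10 in all, crops included, and the job is handed in when it is done.

Besides the shell and the picture viewer there is one more tool, called after "Call:" by a JSON object that holds its "method" and its "body". send_rows: Moves the arm, as the interface text tells. Its arguments: {"type":"object","properties":{"increments":{"type":"array"},"newtons":{"type":"number"}},"required":["increments"]}

```bash
ls; mkdir -p pics; python3 - <<'E'
from workcell import *
import cv2
o=observe();print({k:o[k] for k in('clock','position','tool_rot','grip_width','qpos')})
for n in("side","top"):
    im=grab_frame(n);cv2.imwrite(f"pics/{n}0.png",im)
    print(n,camera_params(n))
E
```

```text
pics
{'clock': 0.0, 'position': array([ 0.19042498, -0.59493888,  0.23075603]), 'tool_rot': array([-3.14052347e+00,  6.29994043e-05,  3.09771792e-01]), 'grip_width': 0.08544770388397867, 'qpos': array([ 1.19078519,  0.52196502, -0.03634348,  1.60000812,  0.02119427,
        1.02107526, -0.11284035])}
side {'fovy': 46.933574427436945, 'cx': 254.74002173699142, 'cy': 187.7576813874721, 'extrinsics': array([[ 0.97458881, -0.22379857,  0.009532  , -0.53901938],
       [-0.12213626, -0.56658222, -0.81490326,  0.30090018],
       [ 0.18777485,  0.79303139, -0.57951861,  0.94467128],
       [ 0.        ,  0.        ,  0.        ,  1.        ]])}
top {'fovy': 53.70913918172947, 'cx': 251.5119986042845, 'cy': 187.05017983259737, 'extrinsics': array([[ 0.02577309, -0.99954273,  0.01581394,  0.19348248],
       [-0.99518941, -0.02715012, -0.09413239,  0.61262512],
       [ 0.0945187 , -0.01331178, -0.99543408,  0.93902455],
       [ 0.        ,  0.        ,  0.        ,  1.        ]])}
```

```bash
python3 -c "
import cv2
for n in('side','top'):
    im=cv2.imread(f'pics/{n}0.png');cv2.imwrite(f'pics/{n}0b.png',cv2.resize(im,(800,600),interpolation=cv2.INTER_CUBIC))"
```

```text
(no output)
```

View pics/side0b.png

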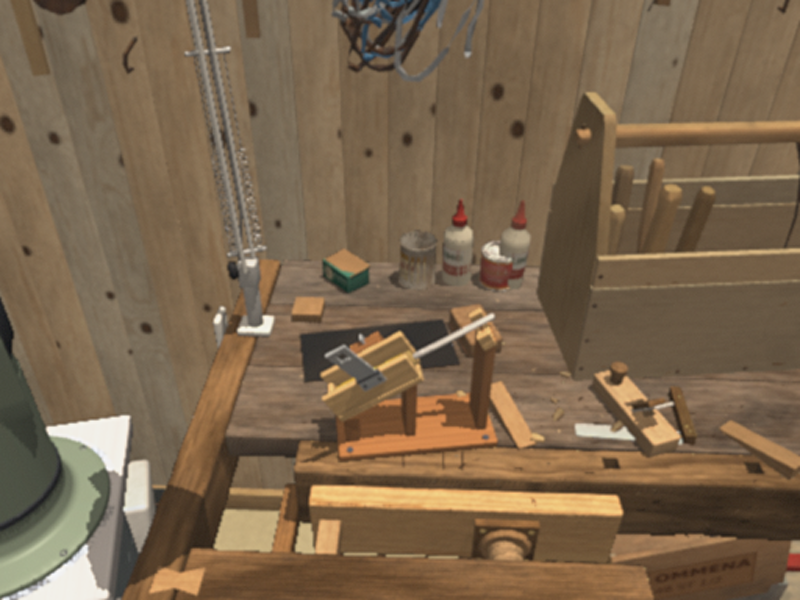

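View pics/top0b.png

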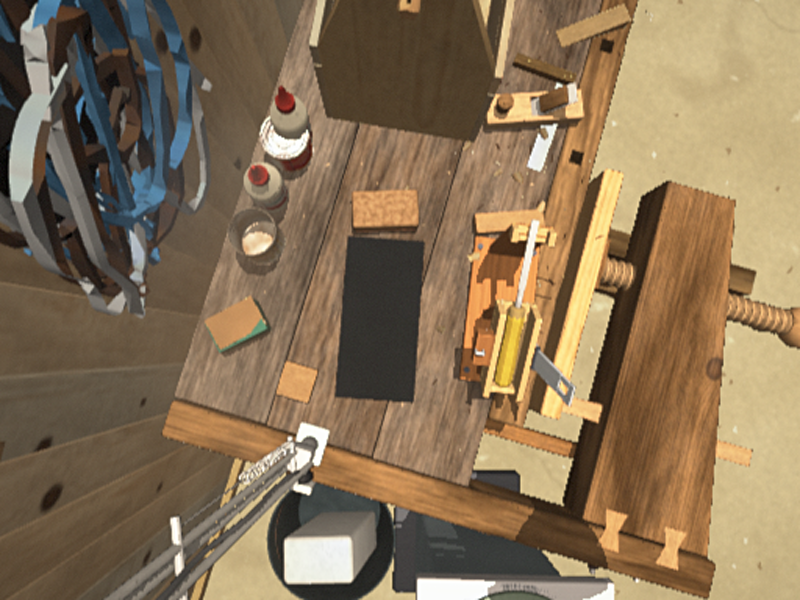

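```bash
python3 -c "
import cv2
im=cv2.imread('pics/side0.png');cv2.imwrite('pics/s1.png',cv2.resize(im[190:300,190:330],None,fx=5.4,fy=5.4,interpolation=cv2.INTER_CUBIC))
im=cv2.imread('pics/top0.png');cv2.imwrite('pics/t1.png',cv2.resize(im[125:270,200:390],None,fx=4,fy=4,interpolation=cv2.INTER_CUBIC))"
```

```text
(no output)
```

View pics/s1.png

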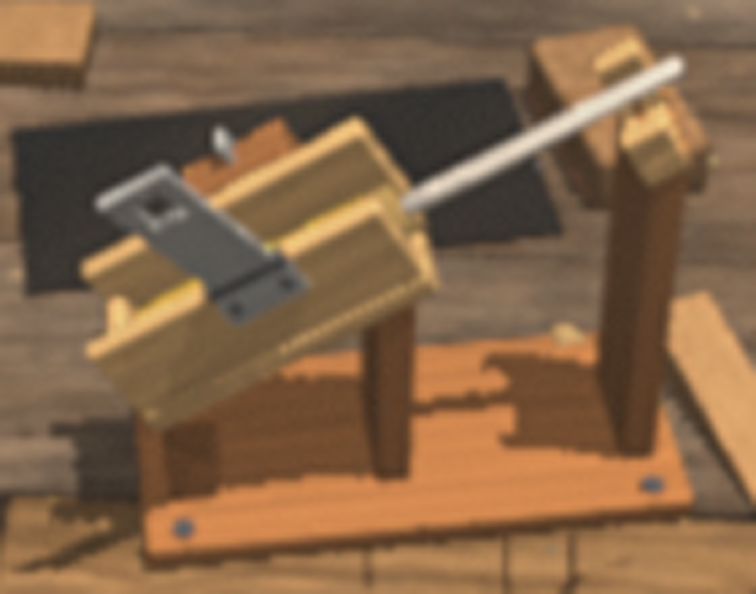

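View pics/t1.png

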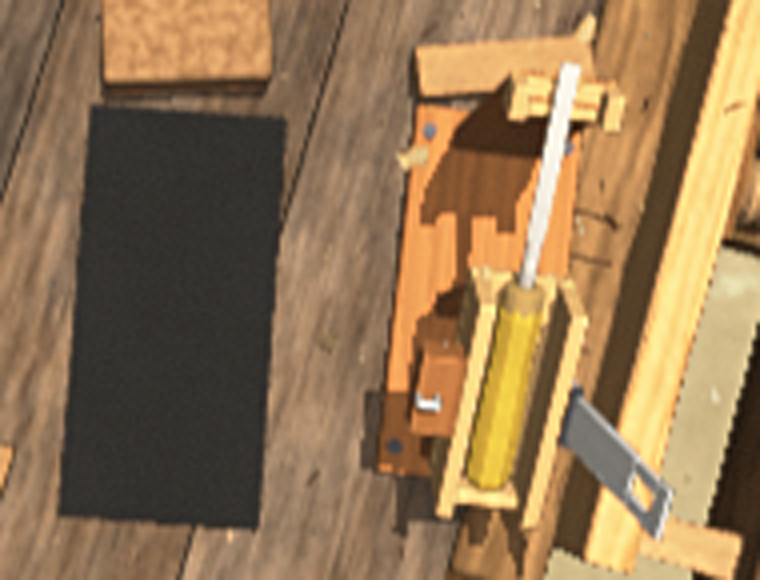

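```bash
cat > h.py <<'E'
from workcell import *
import numpy as np, cv2
from scipy.optimize import least_squares
from scipy.spatial.transform import Rotation as R
CAM={n:camera_params(n) for n in("side","top")}
def proj(n,P):
    c=CAM[n];E=c['extrinsics'];q=np.atleast_2d(P)@E[:3,:3].T+E[:3,3]
    f=192/np.tan(np.radians(c['fovy'])/2);return q[:,:2]/q[:,2:]*f+[c['cx'],c['cy']]
def S(c):return (np.array(c)+.5)/5.4-.5+190
def T(c):return (np.array(c)+.5)/4-.5+[200,125]
def tri(s,t):
    r=least_squares(lambda P:np.r_[proj('side',P)[0]-s,proj('top',P)[0]-t],[.6,0,.1]);return r.x,np.abs(r.fun).max()
def sl(s,y,h):return np.array([-.105,y,.07])+s*np.array([.8660254,0,.5])+h*np.array([-.5,0,.8660254])
def place(p,P):return np.atleast_2d(P)@R.from_euler('z',p[2]).as_matrix().T+[p[0],p[1],0]
E
cat > m.py <<'E'
from h import *
C=lambda a,b:np.array([a,b,.014])
st=[('side',C(-.12,-.055),S([147,547])),('side',C(.12,-.055),S([692,502])),('side',sl(0,-.03,.044),S([90,352])),
('side',sl(.13,-.02,.044),S([378,203])),('side',sl(0,.03,.044),S([84,268])),('side',sl(.13,.03,.044),S([358,118])),
('top',C(.12,.055),T([418,106])),('top',C(-.12,.055),T([378,470])),('top',sl(0,.03,.044),T([437,515])),('top',sl(.13,.03,.044),T([472,270])),
('top',sl(0,-.03,.044),T([535,527])),('top',sl(.13,-.03,.044),T([582,283]))]
r=least_squares(lambda p:np.ravel([proj(n,place(p,P))[0]-q for n,P,q in st]),[.6,-.1,0],loss='soft_l1')
print('stand',r.x);print(np.round(r.fun.reshape(-1,2),1))
p=r.x
mc=[(.135,.065),(.135,-.065),(-.135,-.065),(-.135,.065)]
mt=[('top',q,T(c)) for q,c in zip(mc,[(92,106),(286,120),(258,527),(60,515)])]+[('side',q,S(c)) for q,c in zip(mc,[(503,80),(562,235),(28,294),(15,132)])]
m=least_squares(lambda p:np.ravel([proj(n,place(p,[*P,.004]))[0]-q for n,P,q in mt]),[.6,.1,0],loss='soft_l1')
print('mat',m.x);print(np.round(m.fun.reshape(-1,2),1))
def loc(X):
    d=R.from_euler('z',p[2]).as_matrix().T@(X-[p[0],p[1],0])-[-.105,0,.07]
    return 's,y,h',d[0]*.866+d[2]*.5,d[1],-.5*d[0]+.866*d[2]
for n,s,t in [('tip',(680,66),(570,66)),('haspA',(100,203),(657,535)),('haspB',(162,168),(668,495)),('neck',(408,200),(527,284)),('wallRrear',(380,207),(575,285)),('staple',(218,135),(428,403))]:
    X,e=tri(S(s),T(t));print(n,X.round(4),round(e,2),loc(X))
for n,P in[('foot',sl(0,0,0)),('gap',sl(.178,0,0)),('head',sl(.26,0,.015)),('hinge',sl(.07,-.032,.047))]:print(n,place(p,P)[0].round(4))
E
python3 m.py
```

```text
stand [ 0.58160819  0.0337148  -0.09617267]
[[-1.9  1.1]
 [-0.8 -0.1]
 [ 3.   0. ]
 [-0.2 -1.7]
 [ 2.9 -2.5]
 [ 0.5 -0.1]
 [-0.9  0.1]
 [-1.2  1.1]
 [-0.4 -3.6]
 [ 1.4  7.5]
 [ 0.9 -3.4]
 [ 1.4  7.6]]
mat [ 0.56733819  0.22972431 -0.04566467]
[[-0.2 -1.1]
 [ 0.5 -0.9]
 [ 0.5  0.9]
 [-0.5  0.3]
 [ 0.4 -0.3]
 [ 0.5 -0.2]
 [-0.6  0.3]
 [-1.4 -0.4]]
tip [0.6927 0.0245 0.2102] 0.46 ('s,y,h', np.float64(0.25755276093827634), np.float64(0.0014954971597036933), np.float64(0.013157563961910299))
haspA [ 0.4507 -0.0183  0.2172] 0.06 ('s,y,h', np.float64(0.05602218755726053), np.float64(-0.06437754222299463), np.float64(0.1376264493756148))
haspB [ 0.473  -0.0197  0.2312] 0.61 ('s,y,h', np.float64(0.08232702616041519), np.float64(-0.06361860097099184), np.float64(0.13863125299337625))
neck [0.5822 0.0332 0.1517] 0.45 ('s,y,h', np.float64(0.13228885699856285), np.float64(-0.0004106125377759535), np.float64(0.01794207561656127))
wallRrear [0.5731 0.0123 0.1683] 3.21 ('s,y,h', np.float64(0.13455184058858072), np.float64(-0.022156404822502706), np.float64(0.03586162599038738))
staple [0.5136 0.0883 0.1548] 0.2 ('s,y,h', np.float64(0.0701862187185032), np.float64(0.04782080505086804), np.float64(0.05744390301989327))
foot [0.4771 0.0438 0.07  ]
gap [0.6305 0.029  0.159 ]
head [0.6938 0.0229 0.213 ]
hinge [0.511  0.0084 0.1457]
```

```bash
sed -i "s/,('top',sl(.13,.03,.044),T(\[472,270\]))//; s/T(\[582,283\])/T([587,319])/" m.py; python3 m.py
```

```text
stand [ 0.57955117  0.03267565 -0.10042094]
[[-2.9  1.4]
 [-1.5  0.5]
 [ 2.1  0.3]
 [-1.  -1.2]
 [ 2.1 -2.2]
 [-0.2  0.2]
 [-0.4  0.8]
 [-1.   1.8]
 [-0.2 -2.8]
 [ 1.1 -2.5]
 [ 0.6 -0.3]]
mat [ 0.56733819  0.22972431 -0.04566467]
[[-0.2 -1.1]
 [ 0.5 -0.9]
 [ 0.5  0.9]
 [-0.5  0.3]
 [ 0.4 -0.3]
 [ 0.5 -0.2]
 [-0.6  0.3]
 [-1.4 -0.4]]
tip [0.6927 0.0245 0.2102] 0.46 ('s,y,h', np.float64(0.25922857719733816), np.float64(0.0032091780573693784), np.float64(0.01219000261141269))
haspA [ 0.4507 -0.0183  0.2172] 0.06 ('s,y,h', np.float64(0.057942200300155976), np.float64(-0.0636691277623752), np.float64(0.13651789698364283))
haspB [ 0.473  -0.0197  0.2312] 0.61 ('s,y,h', np.float64(0.08424407266680445), np.float64(-0.06281554830890167), np.float64(0.13752441320908684))
neck [0.5822 0.0332 0.1517] 0.45 ('s,y,h', np.float64(0.13397255227231308), np.float64(0.0008320573727784803), np.float64(0.01696996518137061))
wallRrear [0.5731 0.0123 0.1683] 3.21 ('s,y,h', np.float64(0.13631559310249186), np.float64(-0.02094327791040625), np.float64(0.03484329313016154))
staple [0.5136 0.0883 0.1548] 0.2 ('s,y,h', np.float64(0.07169304578090892), np.float64(0.04875064412052785), np.float64(0.05657391048963593))
foot [0.4751 0.0432 0.07  ]
gap [0.6285 0.0277 0.159 ]
head [0.6917 0.0214 0.213 ]
hinge [0.5088 0.0076 0.1457]
```

```bash
sed -i "s/sl(0,-.03,.044)/sl(-.009,-.03,.044)/g; s/sl(0,.03,.044)/sl(-.009,.03,.044)/g" m.py; python3 m.py; python3 -c "import workcell;print([x for x in dir(workcell) if x[0]!='_'])"
```

```text
stand [ 0.5819418   0.03259898 -0.09880128]
[[-1.8  1.3]
 [-0.5  0.3]
 [-0.3  2. ]
 [ 0.1 -1.4]
 [-0.1 -0.5]
 [ 0.8  0.1]
 [-0.4 -0.1]
 [-0.8  0.9]
 [-0.7 -0.5]
 [ 0.5 -0.3]
 [ 0.7 -1.5]]
mat [ 0.56733819  0.22972431 -0.04566467]
[[-0.2 -1.1]
 [ 0.5 -0.9]
 [ 0.5  0.9]
 [-0.5  0.3]
 [ 0.4 -0.3]
 [ 0.5 -0.2]
 [-0.6  0.3]
 [-1.4 -0.4]]
tip [0.6927 0.0245 0.2102] 0.46 ('s,y,h', np.float64(0.2571662067878306), np.float64(0.002865977466249365), np.float64(0.013380747651544081))
haspA [ 0.4507 -0.0183  0.2172] 0.06 ('s,y,h', np.float64(0.05578629307383519), np.float64(-0.0636292089987351), np.float64(0.13776264711431305))
haspB [ 0.473  -0.0197  0.2312] 0.61 ('s,y,h', np.float64(0.08208933739345906), np.float64(-0.06281170890889752), np.float64(0.1387684866925426))
neck [0.5822 0.0332 0.1517] 0.45 ('s,y,h', np.float64(0.13190697357742298), np.float64(0.00066842648363805), np.float64(0.018162562580267903))
wallRrear [0.5731 0.0123 0.1683] 3.21 ('s,y,h', np.float64(0.13421947954029087), np.float64(-0.02109569177086997), np.float64(0.03605352036006974))
staple [0.5136 0.0883 0.1548] 0.2 ('s,y,h', np.float64(0.06969476283928187), np.float64(0.048706383206351456), np.float64(0.05772765352752683))
foot [0.4775 0.043  0.07  ]
gap [0.6309 0.0278 0.159 ]
head [0.6941 0.0215 0.213 ]
hinge [0.5112 0.0075 0.1457]
['IKError', 'camera_params', 'grab_frame', 'job_done', 'observe', 'tcp_to_grasp']
```

```bash
cat >> h.py <<'E'
ST=[.5819,.0326,-.0988]; MAT=[.5673,.2297,-.0457]
def slopeR(flip=0,tilt=-30):  # tool x up the slope (flip: down the slope), z into it
    M=(R.from_euler('z',ST[2])*R.from_euler('xyz',[180,tilt,0],degrees=True))
    return M*R.from_euler('z',180,degrees=True) if flip else M
def downR(yaw):return R.from_euler('xyz',[np.pi,0,yaw])
def onslope(s,y,h):return place(ST,sl(s,y,h))[0]
def to(P,Rt,show=1):
    o=observe();Rc=R.from_euler('xyz',o['tool_rot'])
    d=Rc.inv().apply(np.array(P)-o['position'])*1000;w=(Rc.inv()*Rt).as_rotvec(degrees=True)
    print('shift',d.round(1),'turn',w.round(2),'| t',round(o['clock'],2),'F',np.round(o['force'],1),'w',round(o['grip_width'],4),'q',o['qpos'].round(2))
E
python3 - <<'E'
from h import *
Rt=slopeR();print(Rt.as_matrix().round(2),onslope(.17,.001,.001))
P=onslope(.17,.002,.13);print(P);to(P,Rt)
to(onslope(.17,.002,.001),Rt)
E
```

```text
[[ 0.86 -0.1   0.5 ]
 [-0.09 -1.   -0.05]
 [ 0.5   0.   -0.87]] [0.62351948 0.02947946 0.15586603]
[0.55943267 0.03683682 0.2675833 ]
shift [ 544.1 -489.3  -36.4] turn [-6.18 29.59 22.86] | t 0.1 F [-1.5 -0.4  0.3] w 0.0853 q [ 1.19  0.52 -0.04  1.6   0.02  1.02 -0.11]
shift [ 603.3 -463.5   75.3] turn [-6.18 29.59 22.86] | t 0.1 F [-1.5 -0.4  0.3] w 0.0853 q [ 1.19  0.52 -0.04  1.6   0.02  1.02 -0.11]
```

Call:
{"method": "send_rows", "body": {"increments": [[[30, -30, -40], [0, 0, 0], 1], [[60, -60, -80], [0, 2, 2], 1], [[100, -95, -110], [-1, 5, 5], 1], [[140, -130, -130], [-2, 9, 8], 1], [[175, -160, -130], [-3, 13, 11], 1], [[210, -190, -130], [-4, 17, 14], 1], [[245, -220, -130], [-5, 21, 17], 1], [[280, -250, -130], [-6, 25, 20], 1], [[315, -280, -130], [-6, 29, 22], 1], [[350, -310, -130], [-6, 29.6, 22.9], 1]]}}

```text
clock: 1.1
position: [0.4245, -0.1986, 0.3609]
tool_rot: [-3.138, -0.525, -0.104]
force: [2.2, -1.3, -0.1]
grip_width: 0.0855
finger_force: 0.0
```

```bash
python3 - <<'E'
from h import *
Rt=slopeR();to(onslope(.17,.002,.16),Rt);to(onslope(.17,.002,.001),Rt);print(observe()['position'])
E
```

```text
shift [  48.3 -247.7  106.8] turn [-0.09 -0.1  -0.24] | t 1.1 F [ 2.2 -1.3 -0.1] w 0.0855 q [ 0.85 -0.09 -0.38  2.16 -0.38  0.6  -0.95]
shift [  48.  -247.4  265.8] turn [-0.09 -0.1  -0.24] | t 1.1 F [ 2.2 -1.3 -0.1] w 0.0855 q [ 0.85 -0.09 -0.38  2.16 -0.38  0.6  -0.95]
[ 0.42449995 -0.19862035  0.3609134 ]
```

Call:
{"method": "send_rows", "body": {"increments": [[[10, -40, 20], [0, 0, 0], 1], [[20, -80, 40], [0, 0, 0], 1], [[28, -120, 60], [0, 0, 0], 1], [[36, -160, 80], [0, 0, 0], 1], [[44, -200, 100], [0, 0, -0.1], 1], [[48, -235, 110], [0, 0, -0.2], 1], [[48, -247.6, 130], [-0.1, -0.1, -0.2], 1], [[48, -247.6, 165], [-0.1, -0.1, -0.2], 1], [[48, -247.6, 200], [-0.1, -0.1, -0.2], 0.4], [[48, -247.6, 200], [-0.1, -0.1, -0.2], 0]]}}

```text
clock: 2.1
position: [0.5608, 0.015, 0.2532]
tool_rot: [-3.127, -0.513, -0.107]
force: [0.4, -0.2, -0.2]
grip_width: 0.0592
finger_force: 0.0
```

```bash
python3 - <<'E'
from h import *
Rt=slopeR();to(onslope(.17,.0015,.001),Rt)
a=grab_frame('top');b=grab_frame('side')
cv2.imwrite('pics/p2.png',np.hstack([cv2.resize(a[125:245,270:350],None,fx=5,fy=5,interpolation=cv2.INTER_CUBIC),cv2.resize(b[170:290,240:320],None,fx=5,fy=5,interpolation=cv2.INTER_CUBIC)]))
E
```

```text
shift [  5.2 -19.9 114.9] turn [-0.59  0.63 -0.43] | t 2.1 F [ 0.4 -0.2 -0.2] w 0.0592 q [ 0.06  0.21 -0.31  2.16  0.65  0.36 -2.48]
```

View pics/p2.png

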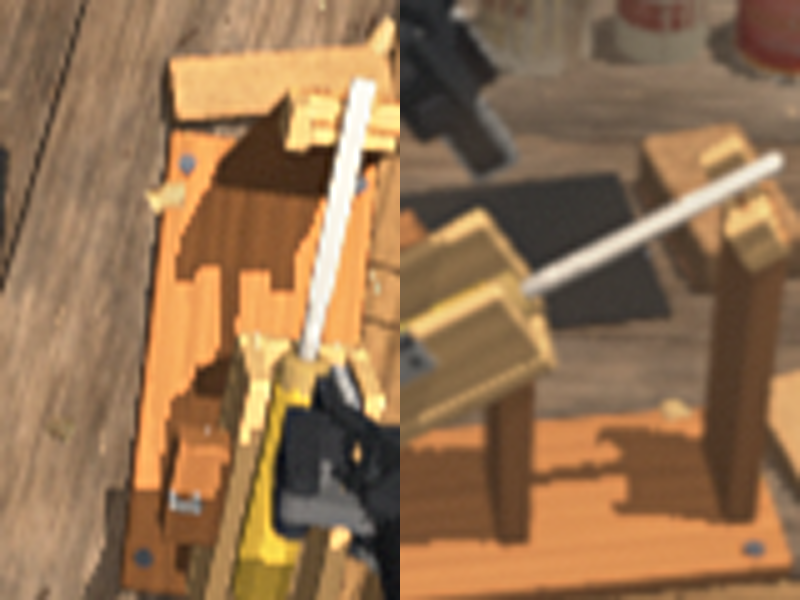

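Call:
{"method": "send_rows", "body": {"increments": [[[5, -20, -15], [0, 0, -8.5], 0.3], [[5, -20, -30], [0, 0, -17], 0.3], [[5, -20, -30], [0, 0, -25.5], 0.3], [[5, -20, -30], [0, 0, -34], 0.3], [[5, -20, -30], [0, 0, -42.5], 0.3], [[5, -20, -30], [0, 0, -51], 0.3], [[5, -20, -30], [0, 0, -59.5], 0.3], [[5, -20, -30], [0, 0, -68], 0.3], [[5, -20, -30], [0, 0, -76.5], 0.3], [[5, -20, -30], [0, 0, -85], 0.3]]}}

```text
clock: 3.2
position: [0.5519, 0.0349, 0.2834]
tool_rot: [2.631, -0.052, 1.399]
force: [-0.2, -0.3, -0.1]
grip_width: 0.0554
finger_force: 0.0
```

Call:
{"method": "send_rows", "body": {"increments": [[[0, 0, 0], [0, 0, -8.5], 0.3], [[0, 0, 0], [0, 0, -17], 0.3], [[0, 0, 0], [0, 0, -25.5], 0.3], [[0, 0, 0], [0, 0, -34], 0.3], [[0, 0, 0], [0, 0, -42.5], 0.3], [[0, 0, 0], [0, 0, -51], 0.3], [[0, 0, 0], [0, 0, -59.5], 0.3], [[0, 0, 0], [0, 0, -68], 0.3], [[0, 0, 0], [0, 0, -76.5], 0.3], [[0, 0, 0], [0, 0, -85], 0.3]]}}

```text
clock: 4.2
position: [0.552, 0.0349, 0.2835]
tool_rot: [3.034, 0.503, 2.841]
force: [0.0, 0.8, -0.9]
grip_width: 0.0554
finger_force: 0.0
```

```bash
python3 - <<'E'
from h import *
Rt=slopeR(1);to(onslope(.17,.0015,.04),Rt);print(observe()['tool_rot'])
E
```

```text
shift [  0.8   1.  107.4] turn [  0.5   -0.61 -10.1 ] | t 4.2 F [ 0.   0.8 -0.9] w 0.0554 q [ 0.5   0.21 -0.87  2.12  0.77  0.52  0.37]
[3.03365833 0.50335777 2.84135789]
```

Call:
{"method": "send_rows", "body": {"increments": [[[1, 1, 20], [0.2, -0.3, -5], 0.3], [[1, 1, 45], [0.5, -0.6, -10.1], 0.3], [[1, 1, 75], [0.5, -0.6, -10.1], 0.3], [[1, 1, 100], [0.5, -0.6, -10.1], 0.3], [[1, 1, 118], [0.5, -0.6, -10.1], 0.3], [[1, 1, 130], [0.5, -0.6, -10.1], 0.3], [[1, 1, 130], [0.5, -0.6, -10.1], 0.3]]}}

```text
clock: 4.9
position: [0.6153, 0.0311, 0.1686]
tool_rot: [3.137, 0.522, 3.034]
force: [0.1, 0.7, -0.3]
grip_width: 0.0553
finger_force: 0.0
```

```bash
python3 - <<'E'
from h import *
Rt=slopeR(1);to(onslope(.17,.0015,.001),Rt)
a=grab_frame('top');b=grab_frame('side')
cv2.imwrite('pics/p3.png',np.hstack([cv2.resize(a[125:245,270:350],None,fx=5,fy=5,interpolation=cv2.INTER_CUBIC),cv2.resize(b[170:290,240:320],None,fx=5,fy=5,interpolation=cv2.INTER_CUBIC)]))
E
```

```text
shift [-0.9 -0.3 15.2] turn [ 0.05 -0.11 -0.41] | t 4.9 F [ 0.1  0.7 -0.3] w 0.0553 q [ 0.27  0.49 -0.65  2.11  1.36  0.46  0.01]
```

View pics/p3.png

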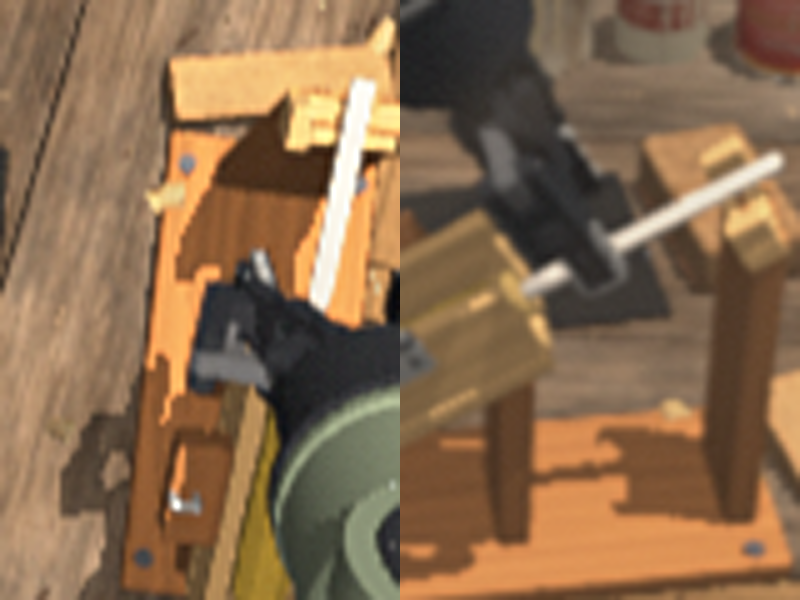

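Call:
{"method": "send_rows", "body": {"increments": [[[-1, 0, 10], [0, 0, -0.4], 0.3], [[-1, 0, 15], [0, 0, -0.4], -0.2], [[-1, 0, 15], [0, 0, -0.4], -1], [[-1, 0, 15], [0, 0, -0.4], -1], [[-1, 0, 15], [0, 0, -0.4], -1], [[-1, 0, 15], [0, 0, -0.4], -1], [[-1, 0, 15], [0, 0, -0.4], -1], [[-1, 0, 15], [0, 0, -0.4], -1]], "newtons": 80}}

```text
clock: 5.8
position: [0.6238, 0.031, 0.1568]
tool_rot: [3.142, 0.523, 3.044]
force: [-0.8, -0.8, 3.6]
grip_width: 0.0068
finger_force: 78.3
```

Call:
{"method": "send_rows", "body": {"increments": [[[0, 0, -6], [0, 0, 0], -1], [[0, 0, -15], [0, 0, 0], -1], [[0, 0, -30], [0, 0, 0], -1], [[0, 0, -45], [0, 0, 0], -1], [[0, 0, -65], [0, 0, 0], -1], [[0, 0, -85], [0, 0, 0], -1], [[0, 0, -100], [0, 0, 0], -1], [[0, 0, -105], [0, 0, 0], -1], [[0, 0, -105], [0, 0, 0], -1]]}}

```text
clock: 6.7
position: [0.5715, 0.0359, 0.248]
tool_rot: [-3.142, 0.523, 3.044]
force: [-0.4, -0.5, -1.2]
grip_width: 0.0075
finger_force: 78.2
```

```bash
python3 - <<'E'
from h import *
to(onslope(.17,.0015,.001),slopeR(1));print(observe()['moment'])
b=grab_frame('side');a=grab_frame('top')
cv2.imwrite('pics/p4.png',np.hstack([cv2.resize(a[115:275,250:357],None,fx=3.73,fy=3.73,interpolation=cv2.INTER_CUBIC),cv2.resize(b[140:300,220:327],None,fx=3.73,fy=3.73,interpolation=cv2.INTER_CUBIC)]))
E
```

```text
shift [  0.6  -0.8 106. ] turn [ 0.04 -0.01  0.06] | t 6.7 F [-0.4 -0.5 -1.2] w 0.0075 q [ 0.39  0.3  -0.78  2.13  0.99  0.5   0.33]
[ 0.06027393  0.52841194 -0.02391256]
```

View pics/p4.png

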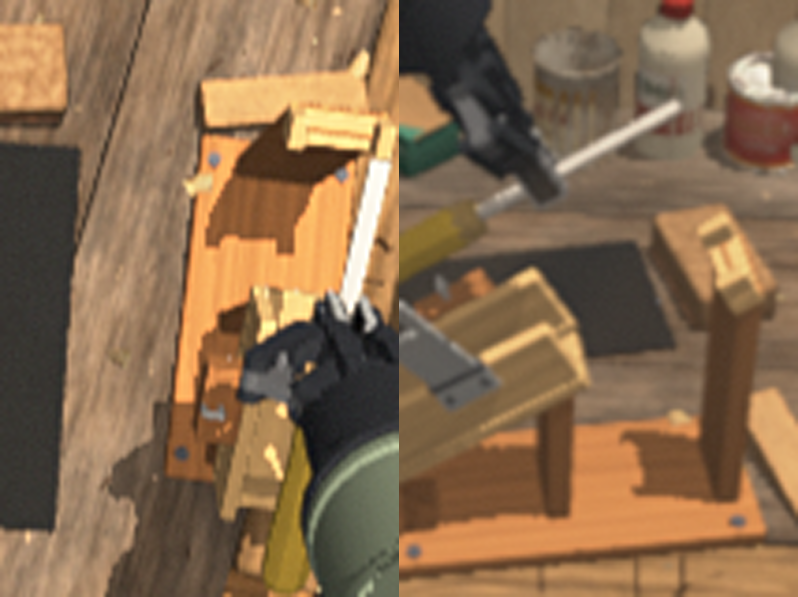

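```bash
cat >> h.py <<'E'
def onmat(x,y,z):
    c,s=np.cos(MAT[2]),np.sin(MAT[2]);return np.array([MAT[0]+c*x-s*y,MAT[1]+s*x+c*y,z])
E
python3 - <<'E'
from h import *
Rt=downR(np.pi+MAT[2]);P=onmat(.04,-.01,.12);print(P);to(P,Rt);print(R.from_euler('xyz',observe()['tool_rot']).inv().apply([0,0,60]))
E
```

```text
[0.6068014  0.21788308 0.12      ]
shift [ 48.3 184.6 118.8] turn [-0.77 29.91 -2.9 ] | t 6.8 F [-0.   0.2 -1.8] w 0.0073 q [ 0.39  0.3  -0.78  2.13  0.99  0.5   0.33]
[-2.99199547e+01  6.86249063e-03 -5.20076558e+01]
```

Call:
{"method": "send_rows", "body": {"increments": [[[-10, 5, -17], [0, 0, 0], -1], [[-20, 20, -35], [0, 2, 0], -1], [[-25, 50, -35], [0, 6, 0], -1], [[-30, 85, -33], [-0.2, 10, -1], -1], [[-33, 120, -31], [-0.4, 15, -1.5], -1], [[-35, 150, -29], [-0.6, 20, -2], -1], [[-37, 175, -28], [-0.8, 25, -2.5], -1], [[-37, 184.6, -28], [-0.8, 30, -2.9], -1], [[-10, 184.6, 20], [-0.8, 30, -2.9], -1], [[-10, 184.6, 20], [-0.8, 30, -2.9], -1]]}}

```text
clock: 7.8
position: [0.6066, 0.2169, 0.229]
tool_rot: [-3.139, -0.008, 3.096]
force: [-0.3, -1.8, -2.4]
grip_width: 0.007
finger_force: 78.4
```

```bash
python3 - <<'E'
from h import *
Rt=downR(np.pi+MAT[2]);P=onmat(.04,-.01,.025);to(P,Rt);print(observe()['moment'])
E
```

```text
shift [ -1.9   1.5 204. ] turn [-0.16 -0.48  0.03] | t 7.8 F [-0.3 -1.8 -2.4] w 0.007 q [ 0.11  0.71 -0.91  1.51  0.57  1.22  0.65]
[-0.02969407 -0.02254974 -0.03384298]
```

Call:
{"method": "send_rows", "body": {"increments": [[[-2, 1.5, 40], [0, -0.4, 0], -1], [[-2, 1.5, 85], [-0.2, -0.4, 0], -1], [[-2, 1.5, 130], [-0.2, -0.4, 0], -1], [[-2, 1.5, 165], [-0.2, -0.4, 0], -1], [[-2, 1.5, 190], [-0.2, -0.4, 0], -1], [[-2, 1.5, 204], [-0.2, -0.4, 0], -1], [[-2, 1.5, 204], [-0.2, -0.4, 0], -1], [[-2, 1.5, 210], [-0.2, -0.4, 0], -1], [[-2, 1.5, 210], [-0.2, -0.4, 0], -1]]}}

```text
clock: 8.7
position: [0.6103, 0.2196, 0.026]
tool_rot: [3.137, 0.007, 3.096]
force: [-0.9, -0.2, -1.2]
grip_width: 0.007
finger_force: 78.4
```

```bash
python3 - <<'E'
from h import *
Rt=downR(np.pi+MAT[2]);P=onmat(.04,-.01,.005);to(P,Rt);o=observe();print(o['moment'],o['position'])
a=grab_frame('top');b=grab_frame('side')
for n in('top','side'):print(n,[proj(n,onmat(x,y,.004))[0].round() for x,y in((.135,-.01),(.0,-.01),(-.135,-.01))])
cv2.imwrite('pics/p5.png',np.vstack([cv2.resize(a[140:260,210:370],None,fx=3.7,fy=3.7)[:,:592],])) 
cv2.imwrite('pics/b5.png',b);cv2.imwrite('pics/a5.png',a)
E
```

```text
shift [ 3.5 -2.  21. ] turn [0.25 0.4  0.01] | t 8.7 F [-0.9 -0.2 -1.2] w 0.007 q [ 0.04  0.93 -0.76  1.64  0.79  0.89  0.49]
[ 0.02206559 -0.05264381  0.03540095] [0.61028033 0.2196234  0.02600781]
top [array([251., 152.]), array([247., 203.]), array([243., 256.])]
side [array([289., 220.]), array([242., 225.]), array([193., 231.])]
```

```bash
python3 - <<'E'
import cv2,numpy as np
a=cv2.imread('pics/a5.png');b=cv2.imread('pics/b5.png')
cv2.imwrite('pics/p6.png',np.vstack([cv2.resize(b[190:240,180:310],None,fx=6,fy=6,interpolation=cv2.INTER_CUBIC),cv2.resize(a[140:270,190:320].transpose(1,0,2)[30:80],None,fx=6,fy=6,interpolation=cv2.INTER_CUBIC)]))
E
```

```text
(no output)
```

View pics/p6.png

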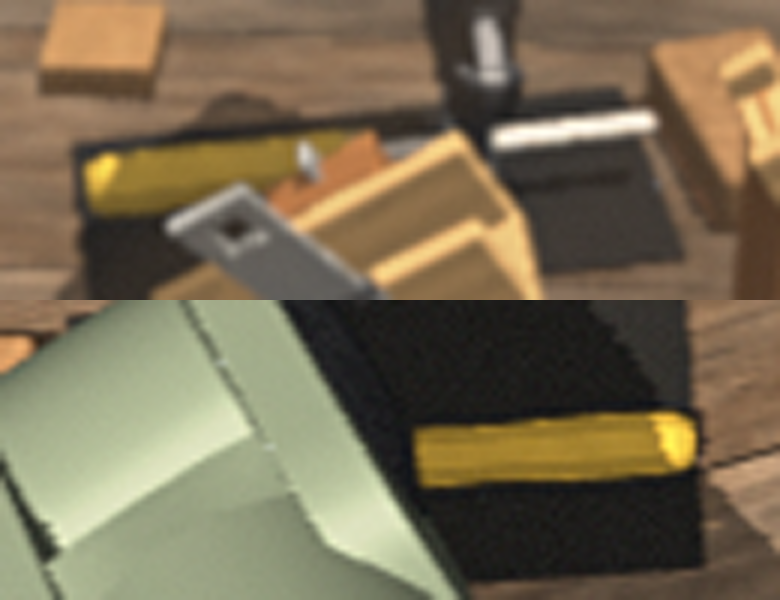

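```bash
python3 - <<'E'
from h import *
print('butt',tri(np.array([195.5,220]),np.array([243.2,255.])))
o=observe();p=o['position'];u=np.array([np.cos(MAT[2]),np.sin(MAT[2]),0])
for z in(.015,.025,.035,.045):
  print(z,'tip',proj('side',p+[0,0,z-p[2]]+.09*u)[0],'butt',proj('side',p+[0,0,z-p[2]]-.17*u)[0],proj('top',p+[0,0,z-p[2]]-.17*u)[0])
E
```

```text
butt (array([0.43917296, 0.22573705, 0.04073436]), np.float64(1.0252029161723328))
0.015 tip [288.7693305  216.70111784] butt [195.53715489 226.8696917 ] [242.75501801 252.71116721]
0.025 tip [288.96352712 213.91319535] butt [195.28495383 224.03921363] [242.72646477 253.02254611]
0.035 tip [289.15955846 211.09893329] butt [195.03029107 221.18110774] [242.69730858 253.34050033]
0.045 tip [289.35745065 208.25795661] butt [194.7731304  218.29496753] [242.66753013 253.66524038]
```

Call:
{"method": "send_rows", "body": {"increments": [[[1.5, -1, 5], [0.2, 0.3, 0], -1], [[1.5, -1, 10], [0.2, 0.4, 0], -1], [[1.5, -1, 14], [0.2, 0.4, 0], -1], [[1.5, -1, 16], [0.2, 0.4, 0], -1], [[1.5, -1, 16], [0.2, 0.4, 0], -1]]}}

```text
clock: 9.3
position: [0.6082, 0.2187, 0.0088]
tool_rot: [3.141, -0.002, 3.096]
force: [0.2, 0.9, -1.5]
grip_width: 0.0069
finger_force: 78.4
```

Call:
{"method": "send_rows", "body": {"increments": [[[0, 0, 1], [0, 0, 0], -1], [[0, 0, 2], [0, 0, 0], -1], [[0, 0, 2], [0, 0, 0], -1]]}}

```text
clock: 9.6
position: [0.6084, 0.2187, 0.0072]
tool_rot: [3.141, -0.001, 3.096]
force: [0.0, 0.2, -1.1]
grip_width: 0.007
finger_force: 78.4
```

Call:
{"method": "send_rows", "body": {"increments": [[[0, 0, 1], [0, 0, 0], -1], [[0, 0, 1.5], [0, 0, 0], -1], [[0, 0, 2], [0, 0, 0], -1], [[0, 0, 2], [0, 0, 0], -1]]}}

```text
clock: 10.0
position: [0.6084, 0.2187, 0.0052]
tool_rot: [3.141, -0.001, 3.096]
force: [0.2, 0.0, -0.4]
grip_width: 0.0068
finger_force: 78.5
```

```bash
python3 - <<'E'
from h import *
o=observe();print(o['force'],o['moment'],o['position'])
E
```

```text
[ 0.19014895  0.04698393 -0.42228524] [-0.01228329 -0.09646889 -0.01205406] [0.60837747 0.21871925 0.00518261]
```

Call:
{"method": "send_rows", "body": {"increments": [[[0, 0, 0.7], [0, 0, 0], -1], [[0, 0, 1.2], [0, 0, 0], -1], [[0, 0, 1.2], [0, 0, 0], -1]]}}

```text
clock: 10.3
position: [0.6085, 0.2188, 0.0046]
tool_rot: [3.141, -0.001, 3.096]
force: [-2.1, -2.3, 9.5]
grip_width: 0.0067
finger_force: 83.2
```

Call:
{"method": "send_rows", "body": {"increments": [[[0, 0, -0.7], [0, 0, 0], -0.8], [[0, 0, -0.7], [0, 0, 0], -0.5], [[0, 0, -0.7], [0, 0, 0], -0.1], [[0, 0, -1], [0, 0, 0], 0.2], [[0, 0, -15], [0, 0, 0], 0.2], [[0, 0, -45], [0, 0, 0], 0.2], [[0, 0, -90], [0, 0, 0], 0.2], [[0, 0, -120], [0, 0, 0], 0.2], [[0, 0, -120], [0, 0, 0], 0.2]]}}

```text
clock: 11.2
position: [0.6101, 0.2198, 0.1293]
tool_rot: [3.138, 0.004, 3.096]
force: [-0.4, 0.3, -0.7]
grip_width: 0.0512
finger_force: 0.0
```

```bash
python3 - <<'E'
from h import *
P=onmat(-.05,-.01,.13);to(P,downR(MAT[2]));
a=grab_frame('top');b=grab_frame('side');cv2.imwrite('pics/a7.png',a);cv2.imwrite('pics/b7.png',b)
hsv=cv2.cvtColor(b,cv2.COLOR_BGR2HSV)
for n,im in(('top',a),('side',b)):
    hsv=cv2.cvtColor(im,cv2.COLOR_BGR2HSV);m=cv2.inRange(hsv,(20,140,60),(32,255,255))
    k,l,s,c=cv2.connectedComponentsWithStats(m)
    for i in np.argsort(-s[1:,4])[:3]+1:print(n,s[i],c[i].round(1))
E
```

```text
shift [93.2 -2.  -1.1] turn [  -0.4     0.29 -179.98] | t 11.2 F [-0.4  0.3 -0.7] w 0.0512 q [ 0.08  0.81 -0.84  1.59  0.67  1.05  0.57]
top [239 207  13  49 478] [245. 232.]
top [365  47   1   1   1] [365.  47.]
side [194 219  32  12 180] [204.4 223.9]
side [218 227   2   2   4] [218.5 227.5]
```

Call:
{"method": "send_rows", "body": {"increments": [[[15, 0, -20], [0, 0, 8.5], 0.2], [[30, 0, -40], [0, 0, 17], 0.2], [[45, 0, -40], [0, 0, 25.5], 0.2], [[60, 0, -40], [0, 0, 34], 0.2], [[75, 0, -40], [0, 0, 42.5], 0.2], [[90, 0, -40], [0, 0, 51], 0.2], [[93, 0, -40], [0, 0, 59.5], 0.2], [[93, 0, -40], [0, 0, 68], 0.2], [[93, 0, -40], [0, 0, 76.5], 0.2], [[93, 0, -40], [0, 0, 85], 0.2]]}}

```text
clock: 12.3
position: [0.5151, 0.2225, 0.1634]
tool_rot: [-3.139, -0.0, 1.607]
force: [0.1, 0.1, -1.0]
grip_width: 0.0512
finger_force: 0.0
```

```bash
python3 - <<'E'
from h import *
P=onmat(-.05,-.01,.17);to(P,downR(MAT[2]));print(observe()['position'])
a=cv2.imread('pics/a7.png');m=cv2.inRange(cv2.cvtColor(a,cv2.COLOR_BGR2HSV),(20,140,60),(32,255,255));m[:200]=0
r=cv2.minAreaRect(cv2.findNonZero(m));print(r)
c=CAM['top'];f=192/np.tan(np.radians(c['fovy'])/2);E=c['extrinsics'];C=-E[:3,:3].T@E[:3,3]
def ray(u,z):
    d=E[:3,:3].T@np.r_[(np.array(u)-[c['cx'],c['cy']])/f,1];return C+d*(z-C[2])/d[2]
b=cv2.boxPoints(r);b=b[np.argsort(b[:,1])];A=ray((b[0]+b[1])/2,.03);B=ray((b[2]+b[3])/2,.025)
print('neckend',A,'butt',B,'len',np.linalg.norm(A-B),'dir',np.arctan2(*(A-B)[1::-1]))
E
```

```text
shift [-0.6  1.7 -6.6] turn [-0.12  0.11 94.67] | t 12.3 F [ 0.1  0.1 -1. ] w 0.0512 q [-0.12  0.55 -0.55  1.81  0.37  0.88 -0.8 ]
[0.51514485 0.22251431 0.16341385]
((244.87161254882812, 231.0544891357422), (10.479552268981934, 48.40555191040039), 3.5763344764709473)
neckend [0.55628004 0.22136793 0.03      ] butt [0.43507185 0.2256611  0.025     ] len 0.12138722073303662 dir -0.03540497793142773
```

Call:
{"method": "send_rows", "body": {"increments": [[[0, 0, 0], [0, 0, 8.5], 0.3], [[0, 0, 0], [0, 0, 17], 0.3], [[0, 0, 0], [0, 0, 25.5], 0.3], [[0, 0, 0], [0, 0, 34], 0.3], [[0, 0, 0], [0, 0, 42.5], 0.3], [[0, 0, 0], [0, 0, 51], 0.3], [[0, 0, 0], [0, 0, 59.5], 0.3], [[0, 0, 0], [0, 0, 68], 0.3], [[0, 0, 0], [0, 0, 76.5], 0.3], [[0, 0, 0], [0, 0, 85], 0.3]]}}

```text
clock: 13.3
position: [0.5151, 0.2225, 0.1634]
tool_rot: [-3.141, 0.003, 0.123]
force: [0.1, -0.5, -0.7]
grip_width: 0.0555
finger_force: 0.0
```

```bash
python3 - <<'E'
from h import *
to([.5145,.2228,.06],downR(-.040))
E
```

```text
shift [ -0.3  -0.3 103.4] turn [-0.    0.15  9.35] | t 13.3 F [ 0.1 -0.5 -0.7] w 0.0555 q [-0.38  0.51 -0.18  1.83  0.12  0.82 -2.07]
```

Call:
{"method": "send_rows", "body": {"increments": [[[0, 0, 25], [0, 0, 5], 0.3], [[0, 0, 60], [0, 0, 9.3], 0.3], [[0, 0, 90], [0, 0, 9.3], 0.3], [[0, 0, 115], [0, 0, 9.3], 0.3], [[0, 0, 130], [0, 0, 9.3], 0.3], [[0, 0, 130], [0, 0, 9.3], 0.3]]}}

```text
clock: 13.9
position: [0.5142, 0.2223, 0.0322]
tool_rot: [3.14, 0.004, -0.033]
force: [0.4, -0.1, 0.6]
grip_width: 0.0556
finger_force: 0.0
```

```bash
python3 - <<'E'
from h import *
to([.5145,.2228,.009],downR(-.040))
E
```

```text
shift [ 0.4 -0.5 23.2] turn [0.07 0.25 0.4 ] | t 13.9 F [ 0.4 -0.1  0.6] w 0.0556 q [-0.43  0.71 -0.11  1.9   0.14  0.55 -2.24]
```

Call:
{"method": "send_rows", "body": {"increments": [[[0, -0.5, 12], [0, 0.2, 0.4], 0.3], [[0, -0.5, 23], [0, 0.2, 0.4], 0.1], [[0, -0.5, 23], [0, 0.2, 0.4], -0.4], [[0, -0.5, 23], [0, 0.2, 0.4], -1], [[0, -0.5, 23], [0, 0.2, 0.4], -1], [[0, -0.5, 23], [0, 0.2, 0.4], -1], [[0, -0.5, 23], [0, 0.2, 0.4], -1]], "newtons": 70}}

```text
clock: 14.6
position: [0.5156, 0.2235, 0.0114]
tool_rot: [-3.141, -0.003, -0.04]
force: [0.1, 0.2, -0.7]
grip_width: 0.0232
finger_force: 68.7
```

Call:
{"method": "send_rows", "body": {"increments": [[[0, 0, -10], [0, 0, 0], -1], [[0, 0, -40], [0, 0, 0], -1], [[0, 0, -80], [0, 0, 0], -1], [[0, 0, -125], [0, 0, 0], -1], [[0, 0, -170], [0, 0, 0], -1], [[0, 0, -215], [0, 0, 0], -1], [[0, 0, -250], [0, 0, 0], -1], [[0, 0, -260], [0, 0, 0], -1]]}}

```text
clock: 15.4
position: [0.5158, 0.2237, 0.2758]
tool_rot: [-3.138, -0.007, -0.04]
force: [1.4, -0.1, -0.4]
grip_width: 0.0234
finger_force: 69.0
```

```bash
python3 - <<'E'
from h import *
o=observe();print(o['moment'],o['position'])
to([.56,.08,.30],downR(-.040))
to(onslope(.18,0,.12),slopeR(1))
E
```

```text
[ 0.00927621 -0.06023199  0.00351731] [0.51575709 0.22371188 0.27580643]
shift [ 50.2 141.7 -24.3] turn [-0.2  -0.42 -0.01] | t 15.4 F [ 1.4 -0.1 -0.4] w 0.0234 q [-0.41  0.37 -0.15  1.72  0.06  1.05 -2.18]
shift [ 64.6 187.8  11.7] turn [ -45.14   -1.66 -170.95] | t 15.4 F [ 1.4 -0.1 -0.4] w 0.0234 q [-0.41  0.37 -0.15  1.72  0.06  1.05 -2.18]
```

Call:
{"method": "send_rows", "body": {"increments": [[[15, 35, -10], [0, 0, 0], -1], [[30, 75, -20], [0, 0, 0], -1], [[45, 115, -30], [0, 0, -5], -1], [[58, 150, -40], [0, 0, -13], -1], [[65, 180, -45], [0, 0, -21], -1], [[65, 190, -45], [0, 0, -29], -1], [[65, 190, -45], [0, 0, -37], -1], [[65, 190, -45], [0, 0, -45], -1], [[65, 190, -45], [0, 0, -53], -1], [[65, 190, -45], [0, 0, -61], -1]]}}

```text
clock: 16.4
position: [0.5716, 0.0307, 0.316]
tool_rot: [3.14, -0.001, 1.03]
force: [0.7, -0.3, -0.6]
grip_width: 0.0238
finger_force: 69.0
```

Call:
{"method": "send_rows", "body": {"increments": [[[0, 0, 0], [0, 0, -8.5], -1], [[0, 0, 0], [0, 0, -17], -1], [[0, 0, 0], [0, 0, -25.5], -1], [[0, 0, 0], [0, 0, -34], -1], [[0, 0, 0], [0, 0, -42.5], -1], [[0, 0, 0], [0, 0, -51], -1], [[0, 0, 0], [0, 0, -59.5], -1], [[0, 0, 0], [0, 0, -68], -1], [[0, 0, 0], [0, 0, -76.5], -1], [[0, 0, 0], [0, 0, -85], -1]]}}

```text
clock: 17.4
position: [0.5716, 0.0307, 0.316]
tool_rot: [3.14, 0.001, 2.514]
force: [-0.1, -1.0, -1.3]
grip_width: 0.0233
finger_force: 69.0
```

```bash
python3 - <<'E'
from h import *
o=observe();print(o['position'],o['tool_rot'])
to(onslope(.185,0,.15),slopeR(1))
E
```

```text
[0.57162595 0.03065895 0.3160014 ] [3.14046533e+00 1.24553411e-03 2.51432193e+00]
shift [ 9.9 -2.4 23.6] turn [ -7.88 -29.21 -29.59] | t 17.4 F [-0.1 -1.  -1.3] w 0.0233 q [ 0.26  0.4  -0.58  1.61  0.24  1.19  0.58]
```

Call:
{"method": "send_rows", "body": {"increments": [[[2, 0, 0], [-1.5, -5, -6], -1], [[4, 0, 2], [-3, -10, -11], -1], [[6, 0, 5], [-4, -15, -16], -1], [[8, -1, 9], [-5.5, -20, -21], -1], [[9, -2, 14], [-7, -25, -26], -1], [[10, -2.4, 20], [-7.9, -29.2, -29.6], -1], [[10, -2.4, 23.6], [-7.9, -29.2, -29.6], -1], [[10, -2.4, 23.6], [-7.9, -29.2, -29.6], -1]]}}

```text
clock: 18.2
position: [0.5624, 0.0346, 0.2923]
tool_rot: [3.141, 0.522, 3.035]
force: [-0.1, -1.0, -0.3]
grip_width: 0.0235
finger_force: 69.1
```

```bash
python3 - <<'E'
from h import *
to(onslope(.185,0,.05),slopeR(1))
a=grab_frame('top');b=grab_frame('side');cv2.imwrite('pics/a8.png',a);cv2.imwrite('pics/b8.png',b)
cv2.imwrite('pics/p8.png',np.hstack([cv2.resize(a[135:265,260:346],None,fx=4.6,fy=4.6,interpolation=cv2.INTER_CUBIC),cv2.resize(b[140:270,220:306],None,fx=4.6,fy=4.6,interpolation=cv2.INTER_CUBIC)]))
E
```

```text
shift [ 0.   0.2 99.8] turn [-0.19 -0.08 -0.4 ] | t 18.2 F [-0.1 -1.  -0.3] w 0.0235 q [ 0.25  0.18 -0.59  2.1   0.67  0.5   0.63]
```

View pics/p8.png

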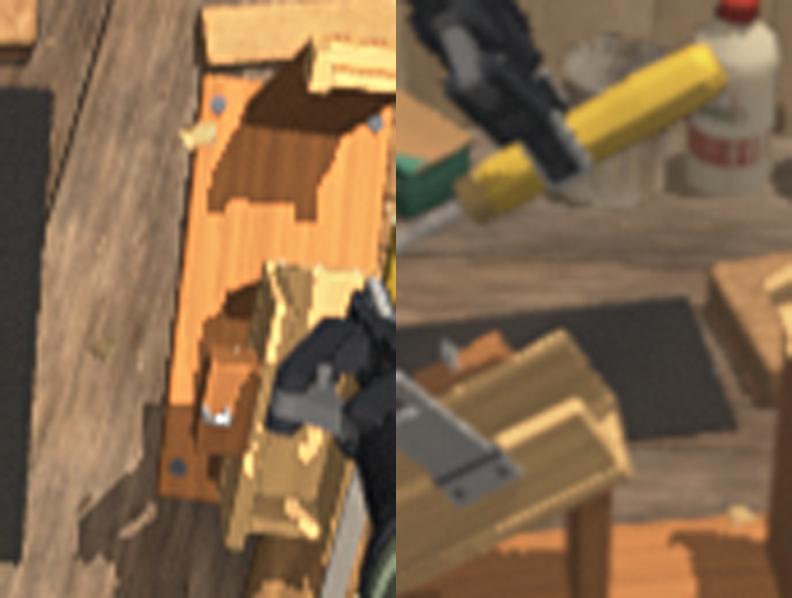

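```bash
python3 - <<'E'
from h import *
print('butt mid',proj('side',onslope(.185+.081,0,.15-.0074+.0145)),'handle neck end',proj('side',onslope(.185-.044,0,.1571)), 'meas [289.3 155.2] [237.2 182.4]')
b=cv2.imread('pics/b8.png');m=cv2.inRange(cv2.cvtColor(b,cv2.COLOR_BGR2HSV),(20,150,60),(32,255,255))
k,l,s,c=cv2.connectedComponentsWithStats(m)
for i in np.argsort(-s[1:,4])[:3]+1:print(s[i],c[i].round(1))
E
```

```text
butt mid [[289.81943453 153.89995979]] handle neck end [[236.56692859 182.92662269]] meas [289.3 155.2] [237.2 182.4]
[257 150  34  24 402] [274.2 161.4]
[238 171  14  15 123] [244.  178.3]
```

Call:
{"method": "send_rows", "body": {"increments": [[[-2, 0, 20], [0, 0, -0.4], -1], [[-2, 0, 50], [-0.2, 0, -0.4], -1], [[-2, 0, 80], [-0.2, 0, -0.4], -1], [[-2, 0, 105], [-0.2, 0, -0.4], -1], [[-2, 0, 120], [-0.2, 0, -0.4], -1], [[-2, 0, 130], [-0.2, 0, -0.4], -1], [[-2, 0, 130], [-0.2, 0, -0.4], -1]]}}

```text
clock: 19.0
position: [0.6299, 0.0277, 0.1798]
tool_rot: [-3.142, 0.523, 3.043]
force: [-0.1, -0.4, -1.4]
grip_width: 0.0237
finger_force: 69.1
```

```bash
python3 - <<'E'
from h import *
to(onslope(.187,0,.0085),slopeR(1));print(observe()['moment'])
E
```

```text
shift [0.5 0.1 9.9] turn [ 0.01 -0.06  0.02] | t 19.0 F [-0.1 -0.4 -1.4] w 0.0237 q [ 0.06  0.44 -0.36  2.07  1.16  0.34  0.19]
[ 0.10499883  0.6459705  -0.07540297]
```

Call:
{"method": "send_rows", "body": {"increments": [[[0, 0, 3], [0, 0, 0], -1], [[0, 0, 6], [0, 0, 0], -1], [[0, 0, 8], [0, 0, 0], -1], [[0, 0, 8], [0, 0, 0], -1]]}}

```text
clock: 19.4
position: [0.6332, 0.0274, 0.1742]
tool_rot: [3.141, 0.524, 3.044]
force: [0.6, -0.0, -0.6]
grip_width: 0.0234
finger_force: 69.1
```

Call:
{"method": "send_rows", "body": {"increments": [[[2, 0, 0], [0, 0, 0], -1], [[4, 0, 0], [0, 0, 0], -1], [[4, 0, 0], [0, 0, 0], -1]]}}

```text
clock: 19.7
position: [0.6293, 0.0278, 0.172]
tool_rot: [3.141, 0.524, 3.045]
force: [-0.4, 0.3, -1.3]
grip_width: 0.0234
finger_force: 69.1
```

Call:
{"method": "send_rows", "body": {"increments": [[[1, 0, 0.5], [0, 0, 0], -1], [[2, 0, 1], [0, 0, 0], -1], [[2, 0, 1], [0, 0, 0], -1]]}}

```text
clock: 20.0
position: [0.6283, 0.028, 0.17]
tool_rot: [3.141, 0.524, 3.045]
force: [-0.0, 0.5, -1.7]
grip_width: 0.0236
finger_force: 69.1
```

Call:
{"method": "send_rows", "body": {"increments": [[[1, 0, 0], [0, 0, 0], -1], [[1.5, 0, 0], [0, 0, 0], -1], [[1.5, 0, 0], [0, 0, 0], -1]]}}

```text
clock: 20.3
position: [0.6271, 0.0281, 0.1694]
tool_rot: [3.141, 0.524, 3.045]
force: [1.0, -0.1, -0.5]
grip_width: 0.0232
finger_force: 69.1
```

```bash
python3 - <<'E'
from h import *
to(onslope(.179,0,.0075),slopeR(1));print(observe()['moment'])
E
```

```text
shift [0.9 0.1 3.4] turn [0.06 0.03 0.09] | t 20.3 F [ 1.  -0.1 -0.5] w 0.0232 q [ 0.03  0.45 -0.32  2.09  1.23  0.32  0.11]
[0.10508334 0.64639069 0.06876871]
```

Call:
{"method": "send_rows", "body": {"increments": [[[0, 0, 1], [0, 0, 0], -1], [[0, 0, 2], [0, 0, 0], -1], [[0, 0, 2], [0, 0, 0], -1]]}}

```text
clock: 20.6
position: [0.6282, 0.028, 0.1676]
tool_rot: [3.141, 0.524, 3.045]
force: [-0.7, 0.2, 0.7]
grip_width: 0.0233
finger_force: 69.3
```

Call:
{"method": "send_rows", "body": {"increments": [[[1, 0, 0], [0, 0, 0], -1], [[1.5, 0, 0.5], [0, 0, 0], -1], [[1.5, 0, 0.5], [0, 0, 0], -1]]}}

```text
clock: 20.9
position: [0.6272, 0.0281, 0.1667]
tool_rot: [3.141, 0.525, 3.045]
force: [-1.5, -1.3, 2.3]
grip_width: 0.0235
finger_force: 69.6
```

Call:
{"method": "send_rows", "body": {"increments": [[[1, 0, 0], [0, 0, 0], -1], [[1.5, 0, 0], [0, 0, 0], -1], [[1.5, 0, 0], [0, 0, 0], -1]]}}

```text
clock: 21.2
position: [0.6268, 0.0282, 0.1666]
tool_rot: [3.141, 0.526, 3.044]
force: [6.0, -1.5, 3.5]
grip_width: 0.0236
finger_force: 69.3
```

Call:
{"method": "send_rows", "body": {"increments": [[[1, 0, 0], [0, 0, 0], -1], [[1.5, 0, 0], [0, 0, 0], -1], [[1.5, 0, 0], [0, 0, 0], -1]]}}

```text
clock: 21.5
position: [0.6266, 0.0283, 0.1667]
tool_rot: [3.141, 0.528, 3.044]
force: [13.2, -1.9, 7.0]
grip_width: 0.0233
finger_force: 69.1
```

```bash
python3 - <<'E'
from h import *
to(onslope(.179,0,.0075),slopeR(1));print(observe()['moment'])
E
```

```text
shift [-0.8 -0.1  1.3] turn [0.09 0.26 0.06] | t 21.5 F [13.2 -1.9  7. ] w 0.0233 q [ 0.02  0.45 -0.31  2.1   1.27  0.31  0.07]
[-0.39480893 -2.64858717  0.01158826]
```

Call:
{"method": "send_rows", "body": {"increments": [[[-1.5, 0, 0.3], [0, 0, 0], -1], [[-2, 0, 0.6], [0, 0, 0], -1], [[-2, 0, 0.6], [0, 0, 0], -0.6], [[-2, 0, 0.6], [0, 0, 0], -0.2], [[-2, 0, 0.6], [0, 0, 0], 0.2], [[-2, 0, 0], [0, 0, 0], 0.3], [[-2, 0, -20], [0, 0, 0], 0.3], [[-2, 0, -60], [0, 0, 0], 0.3], [[-2, 0, -105], [0, 0, 0], 0], [[-2, 0, -130], [0, 0, 0], -0.5]]}}

```text
clock: 22.5
position: [0.5603, 0.0351, 0.2807]
tool_rot: [3.141, 0.525, 3.046]
force: [0.4, -1.4, -0.3]
grip_width: 0.0292
finger_force: 0.0
```

```bash
python3 - <<'E'
from h import *
to(onslope(.178,0,.16),slopeR(1))
b=grab_frame('side');a=grab_frame('top');cv2.imwrite('pics/b9.png',b);cv2.imwrite('pics/a9.png',a)
for n,im in(('top',a),('side',b)):
    m=cv2.inRange(cv2.cvtColor(im,cv2.COLOR_BGR2HSV),(20,150,60),(32,255,255))
    k,l,s,c=cv2.connectedComponentsWithStats(m)
    for i in np.argsort(-s[1:,4])[:3]+1:print(n,s[i],c[i].round(1))
    print('exp butt',proj(n,onslope(.26,0,.0145)),'neck end',proj(n,onslope(.135,0,.0145)),'hasp',proj(n,onslope(.07,-.063,.138)))
E
```

```text
shift [ -0.6  -0.4 -19.1] turn [0.1  0.09 0.14] | t 22.5 F [ 0.4 -1.4 -0.3] w 0.0292 q [ 0.23  0.19 -0.57  2.12  0.71  0.46  0.59]
top [328 140  22  55 631] [337.9 165.9]
exp butt [[343.96370327 139.7482605 ]] neck end [[331.80242992 193.29402101]] hasp [[365.27184568 252.63672939]]
side [267 198  50  32 575] [291.7 213. ]
exp butt [[316.28576188 201.78592508]] neck end [[266.69646889 227.28148951]] hasp [[214.05477109 223.74209467]]
```

```bash
python3 - <<'E'
from h import *
Rt=slopeR(1,-10)
for q in((.15,-.14,.18),(.08,-.13,.14),(.072,-.12,.095)):print(onslope(*q));to(onslope(*q),Rt)
E
```

```text
[ 0.50331176 -0.10029621  0.30088457]
shift [  28.8 -139.8  -39.1] turn [ 0.05 20.28  0.09] | t 22.6 F [ 1.2  0.  -0.8] w 0.0216 q [ 0.23  0.19 -0.57  2.12  0.71  0.46  0.59]
[ 0.46387448 -0.08633807  0.23124356]
shift [  99.  -129.8    0.6] turn [ 0.05 20.28  0.09] | t 22.6 F [ 1.2  0.  -0.8] w 0.0216 q [ 0.23  0.19 -0.57  2.12  0.71  0.46  0.59]
[ 0.48035673 -0.07792283  0.18827241]
shift [ 107.2 -119.8   45.5] turn [ 0.05 20.28  0.09] | t 22.6 F [ 1.2  0.  -0.8] w 0.0216 q [ 0.23  0.19 -0.57  2.12  0.71  0.46  0.59]
```

Call:
{"method": "send_rows", "body": {"increments": [[[5, -20, -20], [0, 0, 0], -1], [[12, -55, -35], [0, 5, 0], -1], [[20, -95, -39], [0, 10, 0], -1], [[28, -130, -39], [0, 15, 0], -1], [[40, -138, -36], [0, 20, 0], -1], [[65, -136, -20], [0, 20.3, 0], -1], [[90, -132, -5], [0, 20.3, 0], -1], [[99, -130, 1], [0, 20.3, 0], -1], [[99, -130, 1], [0, 20.3, 0], -1]]}}

```text
clock: 23.5
position: [0.4634, -0.0865, 0.2271]
tool_rot: [3.141, 0.168, 3.045]
force: [0.4, -0.2, -0.3]
grip_width: -0.0003
finger_force: 0.0
```

```bash
python3 - <<'E'
from h import *
Rt=slopeR(1,-10)
o=observe();print(o['position'])
for q in((.072,-.12,.1),(.072,-.06,.1),(.072,-.03,.1)):to(onslope(*q),Rt)
E
```

```text
[ 0.46340528 -0.08649664  0.2270741 ]
shift [-7.6 10.2 36.3] turn [ 0.03 -0.4   0.13] | t 23.5 F [ 0.4 -0.2 -0.3] w -0.0003 q [ 0.57  0.24 -0.6   2.1   0.24  0.68  1.29]
shift [-7.7 70.2 36.3] turn [ 0.03 -0.4   0.13] | t 23.5 F [ 0.4 -0.2 -0.3] w -0.0003 q [ 0.57  0.24 -0.6   2.1   0.24  0.68  1.29]
shift [ -7.8 100.2  36.3] turn [ 0.03 -0.4   0.13] | t 23.5 F [ 0.4 -0.2 -0.3] w -0.0003 q [ 0.57  0.24 -0.6   2.1   0.24  0.68  1.29]
```

Call:
{"method": "send_rows", "body": {"increments": [[[-8, 10, 20], [0, 0, 0], -1], [[-8, 12, 36], [0, -0.4, 0], -1], [[-8, 24, 36], [0, -0.4, 0], -1], [[-8, 36, 36], [0, -0.4, 0], -1], [[-8, 48, 36], [0, -0.4, 0], -1], [[-8, 60, 36], [0, -0.4, 0], -1], [[-8, 72, 36], [0, -0.4, 0], -1], [[-8, 84, 36], [0, -0.4, 0], -1], [[-8, 94, 36], [0, -0.4, 0], -1], [[-8, 104, 36], [0, -0.4, 0], -1]]}}

```text
clock: 24.5
position: [0.4888, 0.0159, 0.1946]
tool_rot: [3.142, 0.178, 3.044]
force: [0.2, -1.7, 0.8]
grip_width: -0.0002
finger_force: 0.4
```

```bash
python3 - <<'E'
from h import *
Rt=slopeR(1,-10)
o=observe();print(o['position'],o['force'])
for t in(75,60,45,30,15,5):
    a=np.radians(t);to(onslope(.072,-.032+.055*np.cos(a)-.006,.049+.055*np.sin(a)),Rt)
b=grab_frame('side');a=grab_frame('top');cv2.imwrite('pics/b10.png',b);cv2.imwrite('pics/a10.png',a)
E
```

```text
[0.48875431 0.01594754 0.19455794] [ 0.22059919 -1.70057827  0.78197838]
shift [ 2.6  2.  -0.4] turn [0.02 0.18 0.09] | t 24.5 F [ 0.2 -1.7  0.8] w -0.0002 q [ 0.28  0.32 -0.56  2.11  0.39  0.63  0.92]
shift [ 0.8 15.3  4.8] turn [0.02 0.18 0.09] | t 24.5 F [ 0.2 -1.7  0.8] w -0.0002 q [ 0.28  0.32 -0.56  2.11  0.39  0.63  0.92]
shift [-2.2 26.6 13. ] turn [0.02 0.18 0.09] | t 24.5 F [ 0.2 -1.7  0.8] w -0.0002 q [ 0.28  0.32 -0.56  2.11  0.39  0.63  0.92]
shift [-6.1 35.4 23.8] turn [0.02 0.18 0.09] | t 24.5 F [ 0.2 -1.7  0.8] w -0.0002 q [ 0.28  0.32 -0.56  2.11  0.39  0.63  0.92]
shift [-10.6  40.9  36.2] turn [0.02 0.18 0.09] | t 24.5 F [ 0.2 -1.7  0.8] w -0.0002 q [ 0.28  0.32 -0.56  2.11  0.39  0.63  0.92]
shift [-13.8  42.5  45.1] turn [0.02 0.18 0.09] | t 24.5 F [ 0.2 -1.7  0.8] w -0.0002 q [ 0.28  0.32 -0.56  2.11  0.39  0.63  0.92]
```

Call:
{"method": "send_rows", "body": {"increments": [[[2, 4, 0], [0, 0, 0], -1], [[1, 10, 2], [0, 0, 0], -1], [[1, 15, 5], [0, 0, 0], -1], [[0, 21, 9], [0, 0, 0], -1], [[-2, 27, 13], [0, 0, 0], -1], [[-4, 31, 18], [0, 0, 0], -1], [[-6, 35, 24], [0, 0, 0], -1], [[-8, 38, 30], [0, 0, 0], -1], [[-11, 41, 36], [0, 0, 0], -1], [[-12, 42, 40], [0, 0, 0], -1]]}}

```text
clock: 25.6
position: [0.5112, 0.0557, 0.1561]
tool_rot: [3.141, 0.177, 3.045]
force: [0.4, -0.3, 1.5]
grip_width: -0.0001
finger_force: 0.3
```

Call:
{"method": "send_rows", "body": {"increments": [[[-1, 0, 2], [0, 0, 0], -1], [[-2, 0, 4], [0, 0, 0], -1], [[-2, 0, 6], [0, 0, 0], -1], [[-2, 0, 6], [0, 0, 0], -1]]}}

```text
clock: 26.0
position: [0.5141, 0.0551, 0.1513]
tool_rot: [3.141, 0.177, 3.044]
force: [-1.0, 0.0, 3.9]
grip_width: 0.0001
finger_force: 1.9
```

```bash
python3 - <<'E'
from h import *
o=observe();print(o['position'],o['force']);to(onslope(.072,.017,.049),slopeR(1,-10))
E
```

```text
[0.51412648 0.0550935  0.15134742] [-1.0262622   0.02744668  3.93033691]
shift [-2.   1.3  3.3] turn [0.03 0.17 0.09] | t 26.0 F [-1.   0.   3.9] w 0.0001 q [ 0.13  0.43 -0.5   2.08  0.51  0.57  0.74]
```

Call:
{"method": "send_rows", "body": {"increments": [[[0, 0, 1], [0, 0, 0], -1], [[0, 0, 2], [0, 0, 0], -1], [[0, 0, 2], [0, 0, 0], -1]]}}

```text
clock: 26.3
position: [0.5146, 0.0551, 0.1504]
tool_rot: [-3.141, 0.179, 3.045]
force: [-12.1, -1.3, 28.4]
grip_width: -0.0
finger_force: 15.0
```

Call:
{"method": "send_rows", "body": {"increments": [[[0, 0, 0.5], [0, 0, 0], -1], [[0, 0, 1], [0, 0, 0], -1], [[0, 0, 1], [0, 0, 0], -1]]}}

```text
clock: 26.6
position: [0.5148, 0.0551, 0.15]
tool_rot: [-3.141, 0.179, 3.045]
force: [-17.5, -1.1, 41.2]
grip_width: -0.0
finger_force: 22.3
```

Call:
{"method": "send_rows", "body": {"increments": [[[0, 0, -4], [0, 0, 0], -1], [[0, 0, -20], [0, 0, 0], -1], [[0, 0, -60], [0, 0, 0], -1], [[0, -20, -105], [0, 0, 0], -1], [[0, -60, -140], [0, 0, 0], -1], [[0, -105, -160], [0, 0, 0], -1], [[0, -150, -160], [0, 0, 0], -1], [[0, -200, -160], [0, 0, 0], -1], [[0, -200, -160], [0, 0, 0], -1]]}}

```text
clock: 27.5
position: [0.4656, -0.1476, 0.3056]
tool_rot: [-3.14, 0.177, 3.037]
force: [1.2, 1.2, -0.4]
grip_width: -0.0
finger_force: 0.0
```

```bash
python3 - <<'E'
from h import *
o=observe();print(o['position'],o['force'],o['clock'])
a=grab_frame('top');b=grab_frame('side')
for n in('top','side'):
    print(n,'tip theta0',[proj(n,onslope(s,-.032+.095*np.cos(t),.047+.095*np.sin(t)))[0].round(1) for t in(0,.1) for s in(.055,.085)])
cv2.imwrite('pics/p11.png',np.hstack([cv2.resize(a[135:275,285:378],None,fx=4.28,fy=4.28,interpolation=cv2.INTER_CUBIC),cv2.resize(b[190:290,200:266],None,fx=6,fy=6,interpolation=cv2.INTER_CUBIC)[:599]]) if 0 else np.hstack([cv2.resize(a[135:260,278:361],(398,600),interpolation=cv2.INTER_CUBIC),cv2.resize(b[170:295,200:283],(398,600),interpolation=cv2.INTER_CUBIC)]))
E
```

```text
[ 0.46555346 -0.14758719  0.30564017] [ 1.16289173  1.17202946 -0.35871395] 27.5
top tip theta0 [array([298.7, 228. ]), array([301. , 216.3]), array([299.2, 230.2]), array([301.5, 218.5])]
side tip theta0 [array([226.7, 216.5]), array([237.6, 210.7]), array([224.6, 214.1]), array([235.5, 208.2])]
```

View pics/p11.png

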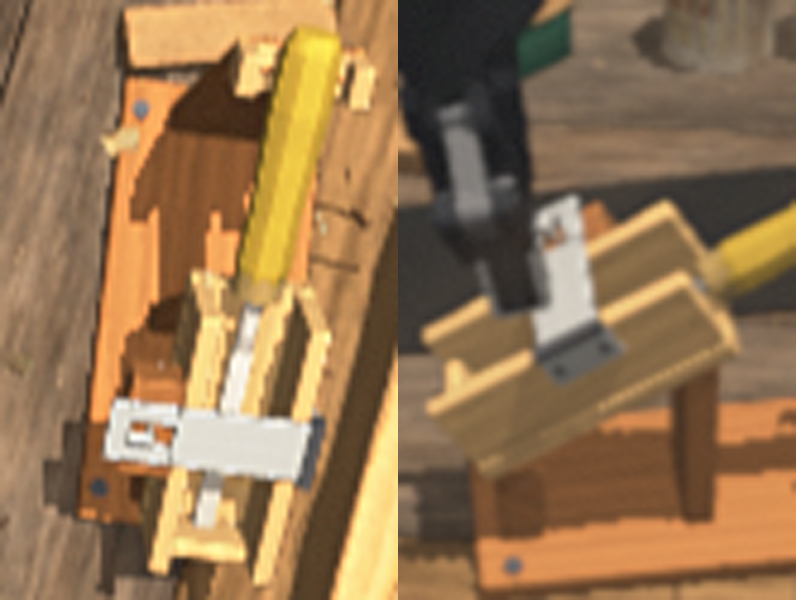

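```bash
python3 - <<'E'
from h import *
print(proj('top',onslope(0,0,.01)),'meas 320.7 244.8');print(job_done())
E
```

```text
[[320.02247872 243.15756488]] meas 320.7 244.8
the job is handed in; nothing more can be done
None
```

The job is handed in at 27.5 s: the chisel was laid on the mat, let go, picked up by its handle and put back blade down at the stop. The hasp is shut over its staple, and the bystanders were not touched; no verdict came back, and I briefly pressed the hasp with about 45 N through the fingertips.

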